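Return the check weights to their block in order of size

TASK

The balance check is finished: put the four steel check weights back into the row of round pockets in the wooden weight block in order of size, the largest weight in the largest pocket down to the smallest in the smallest. Each must end up standing upright on the floor of its own pocket, let go, and none may be tipped over on the way.

Things in the scene. Friction and masses are not known exactly. Their poses are not given: they have to be found in the camera images.
- weight_500_mid (a point): the largest check weight (500 g): an upright plain steel cylinder 40 mm across, 68 mm tall in all; the cylindrical body reaches 51 mm up and a narrower knob 25 mm across tops it. It starts standing on the table. Point: on its axis, half-way up (34 mm above its underside); z points up along the axis.
- weight_200_mid (a point): the second largest check weight (200 g): an upright plain steel cylinder 30 mm across, 52 mm tall in all; the cylindrical body reaches 38 mm up and a narrower knob 19 mm across tops it. It starts standing on the table. Point: on its axis, half-way up (26 mm above its underside); z points up along the axis.
- weight_100_mid (a point): the third largest check weight (100 g): an upright plain steel cylinder 24 mm across, 42 mm tall in all; the cylindrical body reaches 30 mm up and a narrower knob 15 mm across tops it. It starts standing on the table. Point: on its axis, half-way up (21 mm above its underside); z points up along the axis.
- weight_50_mid (a point): the smallest check weight (50 g): an upright plain steel cylinder 18 mm across, 31 mm tall in all; the cylindrical body reaches 21.5 mm up and a narrower knob 11 mm across tops it. It starts standing on the table. Point: on its axis, half-way up (15.5 mm above its underside); z points up along the axis.
- pocket_500 (a point): the largest round pocket of the weight block, 54 mm across, 8 mm deep, with straight walls and a flat grey felt floor, for the largest weight. Point: centre of the pocket's flat floor, 14 mm above the table (8 mm below the block's top face); z points up, x runs along the row of pockets towards the smallest.
- pocket_200 (a point): the second largest round pocket of the weight block, 44 mm across, 8 mm deep, with straight walls and a flat grey felt floor, for the second largest weight. Point: centre of the pocket's flat floor, 14 mm above the table (8 mm below the block's top face); z points up, x runs along the row of pockets towards the smallest.
- pocket_100 (a point): the third largest round pocket of the weight block, 38 mm across, 8 mm deep, with straight walls and a flat grey felt floor, for the third largest weight. Point: centre of the pocket's flat floor, 14 mm above the table (8 mm below the block's top face); z points up, x runs along the row of pockets towards the smallest.
- pocket_50 (a point): the smallest round pocket of the weight block, 32 mm across, 8 mm deep, with straight walls and a flat grey felt floor, for the smallest weight. Point: centre of the pocket's flat floor, 14 mm above the table (8 mm below the block's top face); z points up, x runs along the row of pockets towards the smallest.
- weight_block: wooden block, 240 x 98 x 22 mm, that stays fixed on the table at any yaw, with four round felt-bottomed pockets in one row of falling size and beside the row a groove with tweezers, flush with the top, that stay there. Origin: centre of its underside; x along its length, towards the smallest pocket; y across it, towards the groove; z up. The pocket centres lie at x = -81, -16, 40 and 90 mm (largest to smallest), y = -16 mm.
Things that resemble listed ones, but are neither listed nor needed, are in the scene too. What is shaped like the part that bears weight_500_mid but blue or red is not meant.

How it is judged:
By the outcome, as a careful person would: the job done as asked, in the order asked, and still so for the second after the job is handed in, with the robot touching nothing.
It also fails if it takes over 104 s, if anything falls off the work surface, if the arm or the gripper's body presses on something with over 40 N, if the wrist force passes 120 N, or if a joint passes its speed limit or range.

ROBOT

A 7-joint arm with a two-finger parallel gripper is mounted at the origin on a cart in front of the work surface, level with it; the furniture and walls round the work are solid. World frame = base frame: x ahead of the robot, y to its left, z up, the work surface at z = 0. Lengths are in mm, angles in rad, forces in N, time in s.
With the tool pointing down it reaches from about 400 to 875 mm from the base axis. Payload 4.4 kg.
Tool frame: the origin (TCP) lies on the centre line of the jaws, within the pads' length; the fingertips stand 25 mm ahead of it and the grasp point (between the pads) lies 6 mm ahead of it (ctrl.finger_overhang is the distance from the TCP to the fingertips, in mm); z points along the fingers, y is the line along which they close (so a half turn about z gives the same grasp; the last joint's range is limited). The gripper opens to 85 mm and grips with 20 to 120 N. Pads are 22 mm wide; open, the fingers measure 114 mm over their backs; the gripper's body (76 mm by 85 mm) begins 54 mm behind the grasp point. The pads swing forward as they close: fully open they stand 13 mm farther back than shut.
Start: joints at [-1.228, 0.628, 0.038, 1.517, -0.027, 0.996, -0.02], TCP at [258.36, 596.463, 256.313] pointing down, gripper open.
Joint ranges: [-3.06, 3.06], [-0.37, 2.12], [-1.25, 1.32], [0.18, 2.47], [-1.1, 4.24], [0.23, 1.98], [-2.94, 2.94]. Speed limits (rad/s): [2.57, 2.57, 3.14, 3.14, 3.14, 3.14, 3.14].

INTERFACE

Orientations are given as [roll, pitch, yaw] about the fixed x, y, z axes, in that order (R = Rz(yaw) Ry(pitch) Rx(roll)).
In Python, from cell import ctrl gives the robot as it stands. The module is installed in compiled form; this text tells all that it offers.
- The arm moves only by the tool play_rows, never from a script. Its argument "targets" is a list of rows, each a list of 5 numbers: the closure, from 0 (fully open) to 1 (shut), then the shift along the tool's x, y, z in cm, then the turn about the tool's z in degrees. In form: [[gripper, dx, dy, dz, spin], ...]. A call has 1 to 10 rows; each row is the pose to reach, as a shift and turn from the pose commanded when the call began, along the tool's axes at that moment; what a row does not reach only later rows make up. A row lasts 1/10 s, in which the tool goes at most 50 mm and 8.59 degrees, less where a joint would pass 70% of its speed; a pose out of reach is approached as far as the arm can. A call with a gripper value outside its range is refused whole. The fingers move at their own pace and stop on an object; the grip force is fixed at half the most. Time passes only in rows, so rows that repeat a pose let the fingers close. It gives the time, the measured TCP pose, the force, the opening and the grip force at its end, in the units of the state.
- ctrl.read_state(): the state, without advancing time (a new reading comes with each control period).
- ctrl.get_image(name): name is "scene" or "top" or "wrist"; returns (picture, depth): 384x512x3 uint8, red, green, blue; 384x512 float32, mm along the optical axis (not along the pixel's ray), 0 where there is no reading.
- ctrl.calibration(name): a dict with "vfov" (degrees; the focal length in pixels is half the picture's height over the tangent of half this angle, whatever the lens; pixels are square), "cx", "cy" (the principal point, pixels), "k1" (the pictures are not rectified: a ray, as slopes to the right and down, at radius r is drawn at 1 + k1 r^2 times it, then the intrinsics apply), "extrinsics" (4x4, takes a point from camera to world coordinates); the wrist camera has in their place "mount" (4x4, takes a point from camera to tool coordinates, whose origin is the TCP and whose axes are the flange's). Camera axes: x right, y down, z forward; pixel columns grow to the right and rows downward; lengths in mm; the calibration is good to about 2 mm. A picture is of the moment at which its call begins: read the wrist's pose just before it. calibration takes no time and is no camera call.
- ctrl.finish_job(): hands the job in; it is judged then, once.
Trained networks look in the newest picture that a camera, given by its name, has taken for a name from the list of things; names that differ only in an ending like _2 or _b are one class to them, and where a whole thing is asked for, a point or a joint stands for the part that bears it (a point fixed in the world has none). Each returns a list of dicts, best first, with "confidence" (0 to 1); they miss things now and then, are a little off and sometimes report something else, mostly with a low value. They report only what shows in the picture. A call takes as long as a camera call. They do not tell look-alikes from the thing itself.
- ctrl.search_frame(camera, name): "bbox" ([left, top, right, bottom] in pixels, round what is visible of it).
- ctrl.trace(camera, name): "pixels" (384x512 bool, what is visible of it) and "bbox" ([left, top, right, bottom] in pixels, round what is visible of it).
The state is a dict: "clock": time; "qpos": joint angles; "qd": joint speeds; "tau": joint torques, N m; "eef_pos": TCP position; "tool_rot": TCP orientation; "force": force on the tool from outside, world axes, zero at the start; "torque": the same for the moment, N m; "width": finger opening in mm; "gripper_force": force on a finger pad.
Only numpy, scipy, OpenCV 4.12 (cv2) and the standard library are available. Lean on these libraries where they do the work, as an engineer would, in place of code of your own. Each camera call takes 0.05 s, during which the arm holds its last target. There are 200 camera calls.

## Working session

There is one attempt and no reset: what is moved stays moved. The work goes in short steps, Python scripts to look and compute and a tool call to move; the robot and the scene stay as the last step left them, time stands still between calls to the robot, and variables do not carry over. Pictures are saved under pics/ and viewed, at most 14 in all, crops included, and the job is handed in when it is done.

Besides the shell and the picture viewer there is one more tool, called after ">>>" as name(argument=value, ...), one argument or row to a line, values as JSON. play_rows: Moves the arm, as the interface text tells. Its arguments: {"type":"object","properties":{"targets":{"type":"array"}},"required":["targets"]}

```bash
mkdir -p pics; cat > h.py <<'E'
import numpy as np, cv2
from cell import ctrl
def save(n,im): cv2.imwrite('pics/'+n,im[:,:,::-1])
def xyz(name,depth,state=None):
    c=ctrl.calibration(name); H,W=depth.shape
    f=H/2/np.tan(np.radians(c['vfov'])/2)
    u,v=np.meshgrid(np.arange(W),np.arange(H))
    K=np.array([[f,0,c['cx']],[0,f,c['cy']],[0,0,1]])
    xd=(u-c['cx'])/f; yd=(v-c['cy'])/f; x,y=xd.copy(),yd.copy()
    for _ in range(10):
        s=1+c['k1']*(x*x+y*y); x,y=xd/s,yd/s
    P=np.stack([x*depth,y*depth,depth,np.ones_like(depth)],-1)
    if 'mount' in c:
        from scipy.spatial.transform import Rotation as R
        T=np.eye(4); T[:3,:3]=R.from_euler('xyz',state['tool_rot']).as_matrix(); T[:3,3]=state['eef_pos']
        M=T@np.array(c['mount'])
    else: M=np.array(c['extrinsics'])
    return (P@M.T)[...,:3]
E
python3 - <<'E'
from h import *
s=ctrl.read_state(); print(s)
for n in('scene','top'):
    im,d=ctrl.get_image(n); save(n+'0.png',im); np.savez(n+'0.npz',im=im,d=d); c=ctrl.calibration(n);print(n,c)
    for t in ['weight_500_mid','weight_200_mid','weight_100_mid','weight_50_mid','weight_block']:
        print(t,[(np.round(r['bbox']),round(r['confidence'],2)) for r in ctrl.search_frame(n,t)])
print(ctrl.calibration('wrist'))
E
```

```text
{'clock': 0.0, 'qpos': array([-1.22780574,  0.62936358,  0.03843664,  1.51837209, -0.02698286,
        0.99629523, -0.01999873]), 'qd': array([ 7.24191678e-04,  8.43569983e-04, -2.65258251e-04,  2.29146857e-04,
       -2.23281067e-04,  8.57763966e-04, -3.29510131e-05]), 'tau': array([-1.59652707e-03, -5.63399041e+01,  1.22564189e+00, -1.93454182e+01,
        1.10268433e-02,  1.03339533e-02,  1.97665747e-05]), 'eef_pos': array([258.11875837, 595.91991818, 255.37633829]), 'tool_rot': array([-3.13967271e+00,  3.76240760e-05,  2.73281691e+00]), 'force': array([-0.54577021,  0.47380748,  0.64364843]), 'torque': array([ 0.01692686, -0.01640342, -0.02113772]), 'gripper_force': 0.0, 'width': 85.26825351350305}
scene {'vfov': 42.87257353922977, 'cx': 246.73392774684334, 'cy': 193.03531493024113, 'k1': 0.05641636189604681, 'extrinsics': array([[-6.12138491e-01, -5.09765501e-01,  6.04504427e-01,
        -4.88437153e+01],
       [-7.90706007e-01,  3.86482975e-01, -4.74778812e-01,
         5.71599910e+02],
       [ 8.39518988e-03, -7.68615667e-01, -6.39655749e-01,
         6.36354965e+02],
      
[... 1115 characters left out ...]
6., 211.]), 0.6), (array([200., 209., 217., 227.]), 0.52)]
weight_200_mid [(array([175., 202., 188., 215.]), 0.65)]
weight_100_mid []
weight_50_mid [(array([208., 155., 217., 161.]), 0.44)]
weight_block [(array([248., 124., 347., 211.]), 0.61)]
{'vfov': 64.40436194395832, 'cx': 252.9330877951953, 'cy': 188.643206520776, 'k1': -0.04451739994042771, 'mount': array([[-1.52427063e-04, -9.57133581e-01, -2.89646827e-01,
         7.50516794e+01],
       [ 9.99999860e-01, -2.92897512e-04,  4.41624044e-04,
        -1.99129514e-01],
       [-5.07530037e-04, -2.89646719e-01,  9.57133492e-01,
        -1.17739131e+02],
       [ 0.00000000e+00,  0.00000000e+00,  0.00000000e+00,
         1.00000000e+00]])}
```

```bash
python3 - <<'E'
from h import *
for n,(a,b,c,d) in {'scene':(100,120,356,312),'top':(140,100,380,280)}.items():
    z=np.load(n+'0.npz'); save(n+'0c.png',cv2.resize(z['im'][b:d,a:c],None,fx=3,fy=3,interpolation=cv2.INTER_CUBIC))
z=np.load('top0.npz'); P=xyz('top',z['d'])
for (u,v) in [(180,247),(246,235),(297,239),(208,218),(181,208),(212,158)]:
    print((u,v),np.round(P[v,u]))
E
```

```text
(180, 247) [357. 328.  67.]
(246, 235) [388. 175.  69.]
(297, 239) [381.  57.  68.]
(208, 218) [426. 264.  70.]
(181, 208) [451. 333.  53.]
(212, 158) [584. 267.  20.]
```

View pics/scene0c.png

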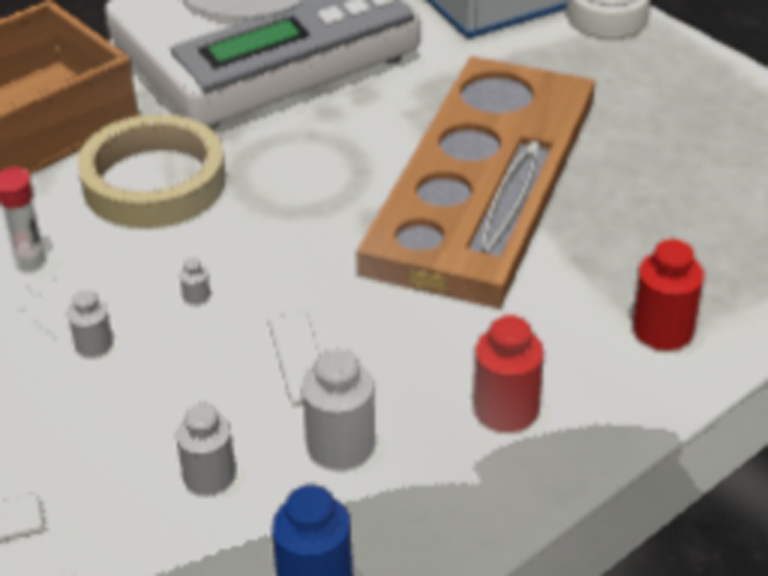

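View pics/top0c.png

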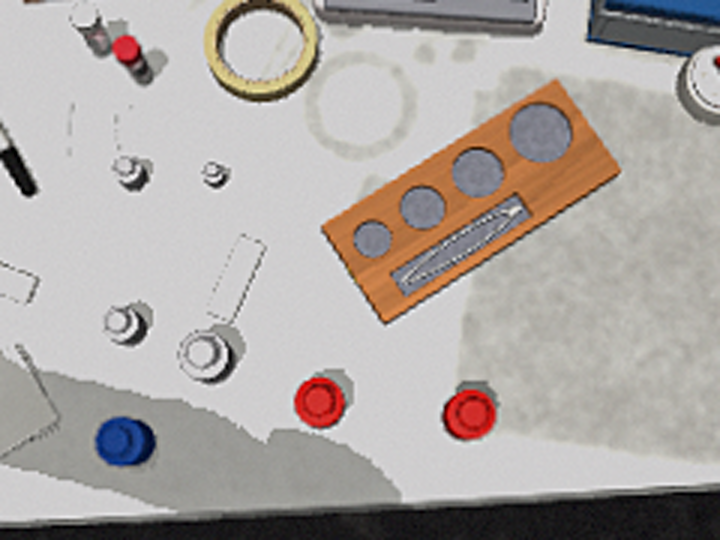

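Scene crop: the steel 500 stands at scene (213,257) and top (208,218). The steel 200 is at top (181,208), the 100 at about (183,156) and the 50 at about (211,157). Look-alikes of the 500 in the top view are the blue one at (180,247) and the red ones at (246,235) and (297,239), all rejected by colour. The pockets run from top (320,144) for the largest to (264,180) for the smallest.

```bash
cat >> h.py <<'E'
def onplane(name,z,state=None):
    """world point per pixel on plane z"""
    one=np.ones((384,512)); a=xyz(name,one*1.,state); b=xyz(name,one*1000.,state)
    t=(z-a[...,2])/(b[...,2]-a[...,2]); return a+t[...,None]*(b-a)
E
python3 - <<'E'
from h import *
z=np.load('top0.npz'); im=z['im']; P=xyz('top',z['d'])
for n,h,kr,(u,v) in [('500',68,12.5,(208,218)),('200',52,9.5,(181,208)),('100',42,7.5,(183,156)),('50',31,5.5,(211,157))]:
    w=P[v-14:v+15,u-14:v and u+15].reshape(-1,3)
    k=w[w[:,2]>5]; k=k[k[:,2]<100]
    top=k[k[:,2]>h-7]
    print(n,'zmax',k[:,2].max().round(1),'knob',top.mean(0).round(1),len(top),'ext',np.ptp(top,axis=0).round(1))
hsv=cv2.cvtColor(im,cv2.COLOR_RGB2HSV)
wood=((hsv[...,0]<22)&(hsv[...,1]>90)).astype(np.uint8); wood[:, :240]=0; wood[:120]=0; wood[215:]=0; wood[:,350:]=0
Q=onplane('top',22)
cs,hi=cv2.findContours(wood,cv2.RETR_CCOMP,cv2.CHAIN_APPROX_NONE)
obs=[]
for c,hh in zip(cs,hi[0]):
    a=cv2.contourArea(c)
    if a<60: continue
    p=np.array([Q[y,x,:2] for x,y in c[:,0]],np.float32)
    print('outer' if hh[3]<0 else 'hole',a,cv2.minAreaRect(p),np.round(cv2.fitEllipse(p)[0],1))
E
```

```text
500 zmax 72.3 knob [427.3 268.2  68.3] 87 ext [21.4 21.9 10. ]
200 zmax 56.6 knob [453.6 339.5  52. ] 48 ext [17.9 17.5 11.2]
100 zmax 44.5 knob [585.8 342.2  42.1] 26 ext [13.  11.9  6.7]
50 zmax 32.7 knob [585.4 270.2  30.4] 13 ext [8.2 8.3 6.1]
outer 3533.5 ((566.4558715820312, 51.685157775878906), (99.35136413574219, 240.6611785888672), 33.58290100097656) [566.4  51.8]
hole 136.0 ((529.6849975585938, 135.60244750976562), (32.212764739990234, 32.443973541259766), 46.26601028442383) [529.9 135.5]
hole 499.5 ((526.261962890625, 61.20756912231445), (26.896726608276367, 130.3134002685547), 33.52500534057617) [526.4  61.1]
hole 185.5 ((557.8954467773438, 93.81275939941406), (39.56187438964844, 38.07956314086914), 44.92085647583008) [557.9  93.7]
hole 240.0 ((587.8840942382812, 46.517478942871094), (44.4781608581543, 45.752655029296875), 0.8817104697227478) [588.2  47. ]
hole 349.0 ((624.4418334960938, -7.323844909667969), (53.20085525512695, 56.59982681274414), 0.9881282448768616) [624.4  -6.8]
```

```bash
cat >> h.py <<'E'
def go(x,y,z,yawdeg=123.6):
    from scipy.spatial.transform import Rotation as R
    s=ctrl.read_state(); M=R.from_euler('xyz',s['tool_rot']).as_matrix()
    d=M.T@(np.array([x,y,z])-s['eef_pos'])/10
    sp=-((yawdeg-np.degrees(s['tool_rot'][2])+180)%360-180)
    print('move cm',d.round(2),'spin',round(sp,1),'tcp',s['eef_pos'].round(1),'w',round(s['width'],1),'t',s['clock'])
E
python3 -c "
from h import *
print(ctrl.finger_overhang); go(427.3,268.2,180)"
```

```text
25.0
move cm [-28.55 -23.4    7.63] spin 33.0 tcp [258.4 596.5 256.3] w 85.1 t 0.6
```

>>> play_rows(
  targets=[
    [0, -28.5, -23.4, 7.6, 33],
    [0, -28.5, -23.4, 7.6, 33],
    [0, -28.5, -23.4, 7.6, 33],
    [0, -28.5, -23.4, 7.6, 33],
    [0, -28.5, -23.4, 7.6, 33],
    [0, -28.5, -23.4, 7.6, 33],
    [0, -28.5, -23.4, 7.6, 33],
    [0, -28.5, -23.4, 7.6, 33],
    [0, -28.5, -23.4, 7.6, 33],
    [0, -28.5, -23.4, 7.6, 33],
  ],
)

```text
clock: 1.6
eef_pos: [427.2, 268.4, 180.4]
tool_rot: [3.141, -0.0, 2.155]
force: [0.6, 0.8, 0.0]
width: 85.3
gripper_force: 0.0
```

```bash
cat >> h.py <<'E'
def knob(h,x,y,r=35,name='wrist'):
    s=ctrl.read_state(); im,d=ctrl.get_image(name); P=xyz(name,d,s)
    m=(np.hypot(P[...,0]-x,P[...,1]-y)<r)&(abs(P[...,2]-h)<4)&(d>0)
    # top-face only: pixels of knob re-projected to plane h
    Q=onplane(name,h,s)[m]
    print('knob med z',np.median(P[...,2][m]).round(1),'n',m.sum(),'mean',Q.mean(0).round(1),'circ',cv2.minEnclosingCircle(Q[:,:2].astype(np.float32)))
    return im
E
python3 - <<'E'
from h import *
im=knob(68,427,268); save('w1.png',im); go(427.3,268.2,45)
E
```

```text
knob med z 67.8 n 713 mean [426.3 269.9  68. ] circ ((426.39141845703125, 269.8277587890625), 12.304476737976074)
move cm [-0.15 -0.03 13.55] spin 0.0 tcp [426.7 269.5 180.5] w 85.7 t 1.65
```

View pics/w1.png

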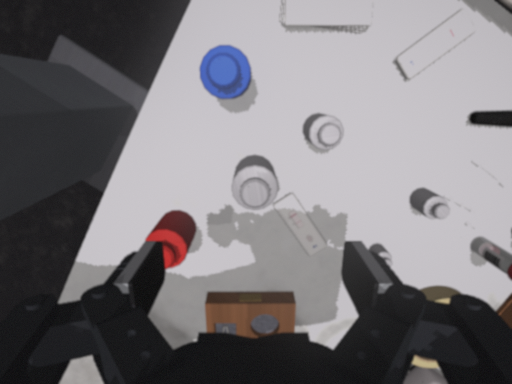

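The wrist picture shows the plain steel 500 at (255,185), the blue one at (226,72), a red one at (178,238), and the block at (250,315).

>>> play_rows(
  targets=[
    [0, 0.1, 0, 4.5, 0],
    [0, 0.1, 0, 8.5, 0],
    [0, 0.1, 0, 12, 0],
    [0, 0.1, 0, 13.5, 0],
    [0, 0.1, 0, 13.5, 0],
    [0.5, 0.1, 0, 13.5, 0],
    [1, 0.1, 0, 13.5, 0],
    [1, 0.1, 0, 13.5, 0],
    [1, 0.1, 0, 13.5, 0],
    [1, 0.1, 0, 13.5, 0],
  ],
)

```text
clock: 2.65
eef_pos: [427.2, 270.2, 46.9]
tool_rot: [3.138, -0.0, 2.157]
force: [-0.2, 0.5, 7.2]
width: 38.5
gripper_force: 59.6
```

>>> play_rows(
  targets=[
    [1, 0, 0, 0, 0],
    [1, 0, 0, 0, 0],
    [1, 0, 0, 0, 0],
    [1, 0, 0, 0, 0],
    [1, 0, 0, 0, 0],
    [1, 0, 0, 0, 0],
  ],
)

```text
clock: 3.25
eef_pos: [427.2, 270.2, 46.8]
tool_rot: [3.138, -0.0, 2.157]
force: [0.0, 0.8, 6.3]
width: 38.2
gripper_force: 59.6
```

>>> play_rows(
  targets=[
    [1, 0, 0, -1, 0],
    [1, 0, 0, -3, 0],
    [1, 0, 0, -6, 0],
    [1, 0, 0, -8, 0],
    [1, 0, 0, -8, 0],
    [1, 0, 0, -8, 0],
  ],
)

```text
clock: 3.85
eef_pos: [426.0, 269.2, 125.4]
tool_rot: [3.141, -0.0, 2.157]
force: [-0.3, -1.0, -5.3]
width: 38.2
gripper_force: 61.6
```

```bash
python3 - <<'E'
from h import *
for _ in range(3): go(624.4,-7,125)
s=ctrl.read_state();print(s['force'],s['gripper_force'])
E
```

```text
move cm [-33.99   1.25   0.04] spin -0.0 tcp [426.  269.2 125.4] w 38.2 t 3.85
move cm [-33.99   1.25   0.04] spin -0.0 tcp [426.  269.2 125.4] w 38.2 t 3.85
move cm [-33.99   1.25   0.04] spin -0.0 tcp [426.  269.2 125.4] w 38.2 t 3.85
[-0.29153342 -1.00388253 -5.27177492] 61.60456907004118
```

>>> play_rows(
  targets=[
    [1, -3, 0.1, 0, 0],
    [1, -7, 0.3, 0, 0],
    [1, -12, 0.5, 0, 0],
    [1, -17, 0.7, 0, 0],
    [1, -22, 0.9, 0, 0],
    [1, -27, 1.1, 0, 0],
    [1, -31, 1.2, 0, 0],
    [1, -33.5, 1.25, 0, 0],
    [1, -34, 1.25, 0, 0],
    [1, -34, 1.25, 0, 0],
  ],
)

```text
clock: 4.85
eef_pos: [623.5, -8.3, 123.2]
tool_rot: [-3.138, -0.002, 2.155]
force: [0.5, 0.8, -5.0]
width: 38.2
gripper_force: 61.4
```

```bash
python3 - <<'E'
from h import *
s=ctrl.read_state(); im,d=ctrl.get_image('wrist'); save('w2.png',im); go(624.4,-7,62)
hsv=cv2.cvtColor(im,cv2.COLOR_RGB2HSV)
wood=((hsv[...,0]<22)&(hsv[...,1]>90)).astype(np.uint8)
Q=onplane('wrist',22,s)
cs,hi=cv2.findContours(wood,cv2.RETR_CCOMP,cv2.CHAIN_APPROX_NONE)
for c,hh in zip(cs,hi[0]):
    if cv2.contourArea(c)<200: continue
    p=np.array([Q[y,x,:2] for x,y in c[:,0]],np.float32)
    print(hh[3]>=0,cv2.boundingRect(c),np.round(cv2.fitEllipse(p)[0],1),np.round(cv2.minAreaRect(p)[1]))
E
```

```text
move cm [-0.14  0.09  6.15] spin -0.0 tcp [623.1  -6.4 123.5] w 38.6 t 4.9
False (157, 0, 150, 245) [582.4  28.1] [ 97. 173.]
True (224, 77, 65, 65) [588.   47.5] [44. 44.]
```

View pics/w2.png

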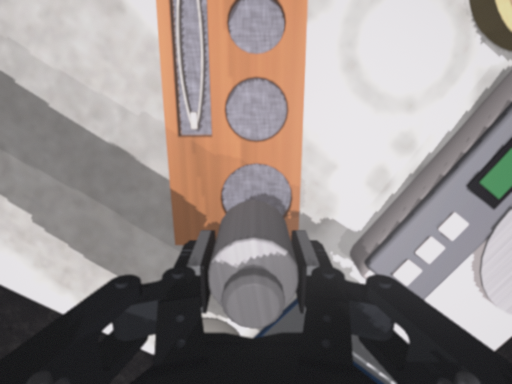

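Wrist view: the 500 is held upright above the largest pocket (256,190). pocket_200 at (256,108) agrees with the top measurement. The balance stands to the right, so I'll check its clearance from the gripper.

```bash
python3 - <<'E'
from h import *
P=xyz('top',np.load('top0.npz')['d']).reshape(-1,3)
a=np.radians(123.6); ex=np.array([np.cos(a),np.sin(a)]); ey=np.array([np.sin(a),-np.cos(a)])
for n,c in [('500',(624.4,-7)),('200',(588.1,47)),('100',(557.9,93.7)),('50',(529.8,135.5))]:
    q=P[:,:2]-c; x=q@ex; y=q@ey
    for zl in (30,90):
        m=(abs(x)<50)&(abs(y)<110)&(P[:,2]>zl)
        print(n,zl,m.sum(), (np.abs(y[m]).min(),y[m].min(),y[m].max(),P[m,2].max()) if m.any() else '')
E
```

```text
500 30 204 (np.float64(77.32990578208475), np.float64(77.32990578208475), np.float64(109.88811995148704), np.float64(58.04245310561532))
500 90 0 
200 30 0 
200 90 0 
100 30 0 
100 90 0 
50 30 0 
50 90 0
```

>>> play_rows(
  targets=[
    [1, 0, 0, 2.5, 0],
    [1, 0, 0, 4.5, 0],
    [1, 0, 0, 5.5, 0],
    [1, 0, 0, 6, 0],
    [1, 0, 0, 6, 0],
    [1, 0, 0, 6.1, 0],
    [1, 0, 0, 6.1, 0],
  ],
)

```text
clock: 5.6
eef_pos: [625.3, -7.0, 65.1]
tool_rot: [3.14, 0.001, 2.157]
force: [-0.3, 0.2, -5.0]
width: 38.9
gripper_force: 61.4
```

>>> play_rows(
  targets=[
    [1, 0, 0, 0.1, 0],
    [1, 0, 0, 0.1, 0],
    [1, 0, 0, 0.1, 0],
  ],
)

```text
clock: 5.9
eef_pos: [624.8, -7.1, 63.5]
tool_rot: [3.141, 0.0, 2.157]
force: [0.5, 0.3, -4.4]
width: 38.5
gripper_force: 61.4
```

>>> play_rows(
  targets=[
    [1, 0, 0, 0.1, 0],
    [1, 0, 0, 0.2, 0],
    [1, 0, 0, 0.2, 0],
    [1, 0, 0, 0.2, 0],
  ],
)

```text
clock: 6.3
eef_pos: [624.7, -7.1, 61.2]
tool_rot: [-3.141, -0.0, 2.157]
force: [0.7, -0.1, -4.0]
width: 38.1
gripper_force: 61.4
```

>>> play_rows(
  targets=[
    [1, 0, 0, 0.05, 0],
    [1, 0, 0, 0.1, 0],
    [1, 0, 0, 0.1, 0],
  ],
)

```text
clock: 6.6
eef_pos: [624.8, -7.0, 60.9]
tool_rot: [3.141, 0.0, 2.157]
force: [-2.0, 0.6, 2.7]
width: 38.7
gripper_force: 62.2
```

>>> play_rows(
  targets=[
    [0.5, 0, 0, 0, 0],
    [0.3, 0, 0, 0, 0],
    [0, 0, 0, 0, 0],
    [0, 0, 0, 0, 0],
    [0, 0, 0, 0, 0],
    [0, 0, 0, -2, 0],
    [0, 0, 0, -6, 0],
    [0, 0, 0, -11, 0],
    [0, 0, 0, -12, 0],
    [0, 0, 0, -12, 0],
  ],
)

```text
clock: 7.6
eef_pos: [626.3, -7.1, 182.8]
tool_rot: [3.137, 0.003, 2.157]
force: [0.5, 0.3, -0.8]
width: 85.4
gripper_force: 0.0
```

```bash
python3 - <<'E'
from h import *
knob(82,624.4,-7); knob(82,624.4,-7,name='top'); go(453.6,339.5,180)
E
```

```text
knob med z 81.8 n 775 mean [623.8  -7.5  82. ] circ ((623.8967895507812, -7.543147087097168), 12.299400329589844)
knob med z 82.0 n 86 mean [625.7  -7.4  82. ] circ ((625.4441528320312, -7.508142471313477), 12.694684982299805)
move cm [ 3.829e+01  4.970e+00 -3.000e-02] spin -0.0 tcp [624.   -7.  179.4] w 85.4 t 7.7
```

The 500 stands in its pocket, with its knob top at 82 mm as expected. Next is the 200.

>>> play_rows(
  targets=[
    [0, 38.3, 5, 0, 0],
    [0, 38.3, 5, 0, 0],
    [0, 38.3, 5, 0, 0],
    [0, 38.3, 5, 0, 0],
    [0, 38.3, 5, 0, 0],
    [0, 38.3, 5, 0, 0],
    [0, 38.3, 5, 0, 0],
    [0, 38.3, 5, 0, 0],
    [0, 38.3, 5, 0, 0],
    [0, 38.3, 5, 0, 0],
  ],
)

```text
clock: 8.7
eef_pos: [453.0, 339.7, 178.3]
tool_rot: [-3.138, 0.001, 2.159]
force: [0.1, -1.0, 0.7]
width: 85.7
gripper_force: 0.0
```

```bash
python3 - <<'E'
from h import *
knob(52,453,339); go(453.6,339.5,37); go(453.6,339.5,37)
E
```

```text
knob med z 51.8 n 365 mean [452.1 340.8  52. ] circ ((452.2232666015625, 340.7698669433594), 9.275911331176758)
move cm [ 0.15  0.07 14.17] spin -0.0 tcp [454.1 338.3 178.7] w 85.6 t 8.75
move cm [ 0.15  0.07 14.17] spin -0.0 tcp [454.1 338.3 178.7] w 85.6 t 8.75
```

>>> play_rows(
  targets=[
    [0, 0.1, 0, 4.5, 0],
    [0, 0.1, 0, 8.5, 0],
    [0, 0.1, 0, 12, 0],
    [0, 0.1, 0, 13.5, 0],
    [0, 0.1, 0, 14.1, 0],
    [0, 0.1, 0, 14.1, 0],
    [0.5, 0.1, 0, 14.1, 0],
    [1, 0.1, 0, 14.1, 0],
    [1, 0.1, 0, 14.1, 0],
    [1, 0.1, 0, 14.1, 0],
  ],
)

```text
clock: 9.75
eef_pos: [454.3, 340.9, 40.2]
tool_rot: [3.14, -0.0, 2.157]
force: [-3.2, -1.9, 35.7]
width: 28.2
gripper_force: 52.6
```

>>> play_rows(
  targets=[
    [1, 0, 0, 0, 0],
    [1, 0, 0, 0, 0],
    [1, 0, 0, 0, 0],
    [1, 0, 0, 0, 0],
    [1, 0, 0, 0, 0],
    [1, 0, 0, 0, 0],
  ],
)

```text
clock: 10.35
eef_pos: [454.3, 340.9, 40.4]
tool_rot: [3.14, -0.0, 2.157]
force: [-0.3, -1.2, 6.5]
width: 28.2
gripper_force: 58.8
```

>>> play_rows(
  targets=[
    [1, 0, 0, -1, 0],
    [1, 0, 0, -3, 0],
    [1, 0, 0, -6, 0],
    [1, 0, 0, -8, 0],
    [1, 0, 0, -8, 0],
    [1, 0, 0, -8, 0],
    [1, 0, 0, -8, 0],
  ],
)

```text
clock: 11.05
eef_pos: [453.2, 340.0, 118.3]
tool_rot: [-3.139, 0.0, 2.157]
force: [0.0, -0.1, -2.2]
width: 27.7
gripper_force: 59.6
```

```bash
python3 - <<'E'
from h import *
go(588.1,47,118)
ctrl.get_image('wrist'); go(588.1,47,118)
E
```

```text
move cm [-31.88  -4.97   0.04] spin -0.0 tcp [453.2 340.  118.3] w 27.7 t 11.05
move cm [-3.187e+01 -4.970e+00  3.000e-02] spin -0.0 tcp [453.2 340.  118.1] w 27.8 t 11.1
```

>>> play_rows(
  targets=[
    [1, -3, -0.5, 0, 0],
    [1, -7, -1.1, 0, 0],
    [1, -12, -1.9, 0, 0],
    [1, -17, -2.6, 0, 0],
    [1, -22, -3.4, 0, 0],
    [1, -27, -4.2, 0, 0],
    [1, -30, -4.7, 0, 0],
    [1, -31.5, -5, 0, 0],
    [1, -31.9, -5, 0, 0],
    [1, -31.9, -5, 0, 0],
  ],
)

```text
clock: 12.1
eef_pos: [588.1, 48.3, 118.6]
tool_rot: [-3.141, -0.002, 2.158]
force: [0.4, 1.2, -1.7]
width: 28.1
gripper_force: 59.5
```

```bash
python3 - <<'E'
from h import *
ctrl.get_image('wrist'); go(588.1,47,54.3)
ctrl.get_image('wrist'); go(588.1,47,54.3)
E
```

```text
move cm [-0.23 -0.12  6.44] spin 0.1 tcp [587.9  49.5 118.7] w 27.9 t 12.15
move cm [-0.27 -0.14  6.46] spin 0.2 tcp [587.9  50.  118.9] w 27.9 t 12.2
```

>>> play_rows(
  targets=[
    [1, -0.1, -0.1, 2.5, 0],
    [1, -0.1, -0.1, 4.5, 0],
    [1, -0.1, -0.1, 5.5, 0],
    [1, -0.1, -0.1, 6.1, 0],
    [1, -0.1, -0.1, 6.1, 0],
    [1, -0.1, -0.1, 6.1, 0],
    [1, -0.1, -0.1, 6.1, 0],
  ],
)

```text
clock: 12.9
eef_pos: [589.1, 45.9, 59.1]
tool_rot: [3.14, 0.001, 2.157]
force: [-0.0, -0.1, -1.7]
width: 28.1
gripper_force: 59.5
```

>>> play_rows(
  targets=[
    [1, 0, 0, 0.1, 0],
    [1, 0, 0, 0.2, 0],
    [1, 0, 0, 0.2, 0],
    [1, 0, 0, 0.2, 0],
  ],
)

```text
clock: 13.3
eef_pos: [588.5, 45.7, 56.3]
tool_rot: [3.142, -0.0, 2.157]
force: [0.8, -0.6, -1.9]
width: 27.8
gripper_force: 59.5
```

>>> play_rows(
  targets=[
    [1, 0, 0, 0.1, 0],
    [1, 0, 0, 0.15, 0],
    [1, 0, 0, 0.15, 0],
    [1, 0, 0, 0.15, 0],
  ],
)

```text
clock: 13.7
eef_pos: [588.5, 45.7, 54.7]
tool_rot: [-3.142, -0.0, 2.157]
force: [-0.2, 0.0, -0.8]
width: 28.1
gripper_force: 59.5
```

>>> play_rows(
  targets=[
    [1, 0, 0, 0.05, 0],
    [1, 0, 0, 0.1, 0],
    [1, 0, 0, 0.1, 0],
  ],
)

```text
clock: 14.0
eef_pos: [588.6, 45.7, 54.5]
tool_rot: [3.141, 0.0, 2.157]
force: [-1.7, 0.3, 4.5]
width: 27.9
gripper_force: 60.3
```

>>> play_rows(
  targets=[
    [0.6, 0, 0, 0, 0],
    [0.4, 0, 0, 0, 0],
    [0, 0, 0, 0, 0],
    [0, 0, 0, 0, 0],
    [0, 0, 0, 0, 0],
    [0, 0, 0, -2, 0],
    [0, 0, 0, -6, 0],
    [0, 0, 0, -11, 0],
    [0, 0, 0, -12.5, 0],
    [0, 0, 0, -12.5, 0],
  ],
)

```text
clock: 15.0
eef_pos: [590.5, 45.8, 181.9]
tool_rot: [3.136, 0.003, 2.157]
force: [-0.4, -0.5, 0.0]
width: 85.4
gripper_force: 0.0
```

```bash
python3 - <<'E'
from h import *
knob(66,588,47); go(585.5,343,170)
E
```

```text
knob med z 65.8 n 393 mean [586.9  46.   66. ] circ ((586.9227905273438, 45.992835998535156), 9.289767265319824)
move cm [24.96 16.13  1.  ] spin -0.0 tcp [589.1  45.8 179.9] w 85.2 t 15.05
```

>>> play_rows(
  targets=[
    [0, 25, 16.1, 1, 0],
    [0, 25, 16.1, 1, 0],
    [0, 25, 16.1, 1, 0],
    [0, 25, 16.1, 1, 0],
    [0, 25, 16.1, 1, 0],
    [0, 25, 16.1, 1, 0],
    [0, 25, 16.1, 1, 0],
    [0, 25, 16.1, 1, 0],
    [0, 25, 16.1, 1, 0],
    [0, 25, 16.1, 1, 0],
  ],
)

```text
clock: 16.05
eef_pos: [584.8, 340.5, 168.1]
tool_rot: [-3.14, 0.001, 2.154]
force: [0.5, -0.3, 0.2]
width: 85.5
gripper_force: 0.0
```

```bash
python3 - <<'E'
from h import *
im=knob(42,585,343,25); save('w3.png',im); go(585,343,36); ctrl.get_image('wrist'); go(585,343,36)
E
```

```text
knob med z 41.8 n 232 mean [584.3 343.3  42. ] circ ((584.2976684570312, 343.34429931640625), 7.493664264678955)
move cm [ 0.19  0.14 13.24] spin -0.2 tcp [584.9 340.8 168.5] w 85.3 t 16.1
move cm [ 0.16  0.11 13.27] spin -0.2 tcp [585.  341.2 168.7] w 85.1 t 16.15
```

View pics/w3.png

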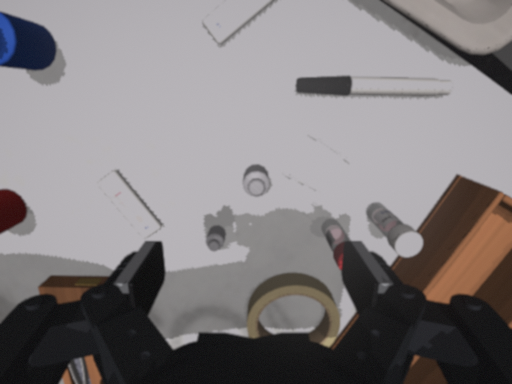

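Wrist view: the 100 is at (256,180) and the 50 at (216,238). A red-capped vial stands at (335,245) and a tape ring lies at (295,310). I'll check clearances to these.

```bash
python3 - <<'E'
from h import *
s=ctrl.read_state(); im,d=ctrl.get_image('wrist'); P=xyz('wrist',d,s)
P=np.concatenate([P.reshape(-1,3),xyz('top',np.load('top0.npz')['d']).reshape(-1,3)])
P=P[(P[:,2]<110)]
a=np.radians(123.6); ex=np.array([np.cos(a),np.sin(a)]); ey=np.array([np.sin(a),-np.cos(a)])
for n,c in [('100',(585,343)),('50',(585,271))]:
    q=P[:,:2]-c; x=q@ex; y=q@ey; r=np.hypot(x,y)
    for zl,hx,hy in ((8,18,66),(60,50,60),(60,80,80)):
        m=(abs(x)<hx)&(abs(y)<hy)&(P[:,2]>zl)&(r>22)
        print(n,zl,hx,hy,m.sum(), [(x[m].min(),x[m].max(),y[m].min(),y[m].max(),P[m,2].max())] if m.any() else '')
E
```

```text
100 8 18 66 0 
100 60 50 60 0 
100 60 80 80 262 [(np.float64(-62.99026044347313), np.float64(-41.42439501399617), np.float64(63.92769069968815), np.float64(79.55528557097946), np.float64(76.12372327909691))]
50 8 18 66 98 [(np.float64(2.088753328620982), np.float64(17.469492917102283), np.float64(-65.9655407210585), np.float64(-57.19773463397027), np.float64(10.772678815143536))]
50 60 50 60 0 
50 60 80 80 0
```

>>> play_rows(
  targets=[
    [0, 0.1, 0.05, 4.5, 0],
    [0, 0.1, 0.05, 8.5, 0],
    [0, 0.1, 0.05, 12, 0],
    [0, 0.1, 0.05, 13.2, 0],
    [0, 0.1, 0.05, 13.2, 0],
    [0, 0.1, 0.05, 13.2, 0],
    [0.5, 0.1, 0.05, 13.2, 0],
    [0.7, 0.1, 0.05, 13.2, 0],
    [1, 0.1, 0.05, 13.2, 0],
    [1, 0.1, 0.05, 13.2, 0],
  ],
)

```text
clock: 17.2
eef_pos: [584.6, 344.3, 37.6]
tool_rot: [3.141, -0.0, 2.157]
force: [-0.0, -1.1, 0.2]
width: 28.1
gripper_force: 0.0
```

>>> play_rows(
  targets=[
    [1, 0, 0, 0, 0],
    [1, 0, 0, 0, 0],
    [1, 0, 0, 0, 0],
    [1, 0, 0, 0, 0],
    [1, 0, 0, 0, 0],
    [1, 0, 0, 0, 0],
  ],
)

```text
clock: 17.8
eef_pos: [584.6, 344.4, 37.7]
tool_rot: [3.141, -0.0, 2.157]
force: [-0.9, -0.6, 5.1]
width: 21.7
gripper_force: 58.8
```

>>> play_rows(
  targets=[
    [1, 0, 0, -1, 0],
    [1, 0, 0, -3, 0],
    [1, 0, 0, -6, 0],
    [1, 0, 0, -9, 0],
    [1, 0, 0, -9, 0],
    [1, 0, 0, -9, 0],
    [1, 0, 0, -9, 0],
  ],
)

```text
clock: 18.5
eef_pos: [583.3, 343.7, 125.7]
tool_rot: [-3.139, -0.0, 2.157]
force: [-0.7, 0.7, -2.4]
width: 21.6
gripper_force: 59.0
```

```bash
python3 - <<'E'
from h import *
ctrl.get_image('wrist'); go(557.9,93.7,125)
E
```

```text
move cm [-19.42 -15.94   0.08] spin -0.0 tcp [583.3 343.6 125.4] w 21.6 t 18.55
```

>>> play_rows(
  targets=[
    [1, -2, -1.6, 0, 0],
    [1, -5, -4.1, 0, 0],
    [1, -9, -7.4, 0, 0],
    [1, -12.5, -10.3, 0, 0],
    [1, -16, -13.1, 0, 0],
    [1, -18.5, -15.2, 0, 0],
    [1, -19.4, -16, 0, 0],
    [1, -19.4, -16, 0, 0],
    [1, -19.4, -16, 0, 0],
    [1, -19.4, -16, 0, 0],
  ],
)

```text
clock: 19.55
eef_pos: [558.3, 96.7, 126.5]
tool_rot: [3.141, -0.001, 2.16]
force: [-0.4, -0.1, -2.2]
width: 21.5
gripper_force: 59.0
```

```bash
python3 - <<'E'
from h import *
ctrl.get_image('wrist'); go(557.9,93.7,51.7)
im,d=ctrl.get_image('wrist'); go(557.9,93.7,51.7); save('w4.png',im)
E
```

```text
move cm [-0.22 -0.2   7.49] spin 0.2 tcp [558.3  96.5 126.6] w 22.1 t 19.6
move cm [-0.2  -0.17  7.49] spin 0.2 tcp [558.3  96.2 126.6] w 21.7 t 19.65
```

View pics/w4.png

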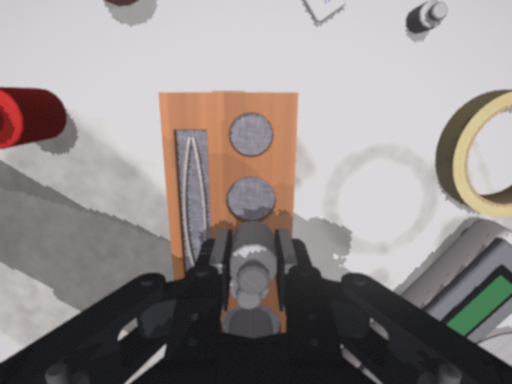

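Wrist view: the 100 is held upright just behind pocket_100 (250,198) by perspective, and pocket_50 is at (250,135). Lowering.

>>> play_rows(
  targets=[
    [1, -0.1, -0.1, 2.5, 0],
    [1, -0.1, -0.1, 5, 0],
    [1, -0.1, -0.1, 6.5, 0],
    [1, -0.1, -0.1, 7.1, 0],
    [1, -0.1, -0.1, 7.1, 0],
    [1, -0.1, -0.1, 7.1, 0],
    [1, -0.1, -0.1, 7.1, 0],
  ],
)

```text
clock: 20.35
eef_pos: [558.8, 92.8, 56.8]
tool_rot: [3.14, 0.001, 2.157]
force: [0.7, -0.3, -0.3]
width: 22.0
gripper_force: 59.0
```

>>> play_rows(
  targets=[
    [1, 0, 0, 0.1, 0],
    [1, 0, 0, 0.2, 0],
    [1, 0, 0, 0.2, 0],
    [1, 0, 0, 0.2, 0],
  ],
)

```text
clock: 20.75
eef_pos: [558.0, 92.6, 53.9]
tool_rot: [3.142, -0.0, 2.157]
force: [-0.1, 0.8, -0.2]
width: 21.6
gripper_force: 59.0
```

>>> play_rows(
  targets=[
    [1, 0, 0, 0.1, 0],
    [1, 0, 0, 0.15, 0],
    [1, 0, 0, 0.15, 0],
    [1, 0, 0, 0.15, 0],
  ],
)

```text
clock: 21.15
eef_pos: [557.9, 92.6, 52.2]
tool_rot: [-3.141, -0.0, 2.157]
force: [-0.3, 0.8, -0.5]
width: 21.8
gripper_force: 59.0
```

>>> play_rows(
  targets=[
    [1, 0, 0, 0.05, 0],
    [1, 0, 0, 0.1, 0],
    [1, 0, 0, 0.1, 0],
  ],
)

```text
clock: 21.45
eef_pos: [558.0, 92.6, 51.6]
tool_rot: [3.141, 0.0, 2.157]
force: [-0.5, -0.7, 3.7]
width: 21.7
gripper_force: 59.5
```

>>> play_rows(
  targets=[
    [0.7, 0, 0, 0, 0],
    [0.5, 0, 0, 0, 0],
    [0, 0, 0, 0, 0],
    [0, 0, 0, 0, 0],
    [0, 0, 0, 0, 0],
    [0, 0, 0, -2, 0],
    [0, 0, 0, -6, 0],
    [0, 0, 0, -11, 0],
    [0, 0, 0, -12.5, 0],
    [0, 0, 0, -12.5, 0],
  ],
)

```text
clock: 22.45
eef_pos: [559.8, 92.9, 179.3]
tool_rot: [3.136, 0.002, 2.157]
force: [0.0, 0.8, -0.8]
width: 85.5
gripper_force: 0.0
```

```bash
python3 - <<'E'
from h import *
knob(56,558,93.5,25); go(585,271,160)
E
```

```text
knob med z 55.8 n 239 mean [557.4  91.5  56. ] circ ((557.4326171875, 91.32030487060547), 7.4373369216918945)
move cm [13.39 12.06  1.75] spin -0.0 tcp [558.5  92.8 177.4] w 85.5 t 22.5
```

>>> play_rows(
  targets=[
    [0, 13.4, 12.1, 1.7, 0],
    [0, 13.4, 12.1, 1.7, 0],
    [0, 13.4, 12.1, 1.7, 0],
    [0, 13.4, 12.1, 1.7, 0],
    [0, 13.4, 12.1, 1.7, 0],
    [0, 13.4, 12.1, 1.7, 0],
    [0, 13.4, 12.1, 1.7, 0],
    [0, 13.4, 12.1, 1.7, 0],
  ],
)

```text
clock: 23.3
eef_pos: [584.8, 268.8, 158.9]
tool_rot: [-3.14, 0.001, 2.154]
force: [0.6, -0.4, -0.8]
width: 85.2
gripper_force: 0.0
```

```bash
python3 - <<'E'
from h import *
knob(31,585,271,25); ctrl.get_image('wrist'); go(585,271.5,34.5)
E
```

```text
knob med z 30.8 n 128 mean [584.4 271.3  31. ] circ ((584.5679931640625, 271.3547058105469), 5.706677436828613)
move cm [ 0.16  0.12 12.49] spin -0.1 tcp [584.9 269.6 159.4] w 85.5 t 23.4
```

>>> play_rows(
  targets=[
    [0, 0.05, 0, 4.5, 0],
    [0, 0.05, 0, 8.5, 0],
    [0, 0.05, 0, 11, 0],
    [0, 0.05, 0, 12.4, 0],
    [0, 0.05, 0, 12.5, 0],
    [0, 0.05, 0, 12.5, 0],
    [0.5, 0.05, 0, 12.5, 0],
    [0.7, 0.05, 0, 12.5, 0],
    [1, 0.05, 0, 12.5, 0],
    [1, 0.05, 0, 12.5, 0],
  ],
)

```text
clock: 24.4
eef_pos: [584.7, 271.8, 35.0]
tool_rot: [3.141, 0.0, 2.157]
force: [-0.3, 0.3, 0.1]
width: 28.1
gripper_force: 0.0
```

>>> play_rows(
  targets=[
    [1, 0, 0, 0, 0],
    [1, 0, 0, 0, 0],
    [1, 0, 0, 0, 0],
    [1, 0, 0, 0, 0],
    [1, 0, 0, 0, 0],
    [1, 0, 0, 0, 0],
  ],
)

```text
clock: 25.0
eef_pos: [584.6, 271.8, 34.9]
tool_rot: [3.141, -0.0, 2.157]
force: [-0.4, -0.1, 6.2]
width: 15.2
gripper_force: 58.6
```

>>> play_rows(
  targets=[
    [1, 0, 0, -1, 0],
    [1, 0, 0, -3, 0],
    [1, 0, 0, -6, 0],
    [1, 0, 0, -8, 0],
    [1, 0, 0, -8, 0],
    [1, 0, 0, -8, 0],
    [1, 0, 0, -8, 0],
  ],
)

```text
clock: 25.7
eef_pos: [583.5, 271.2, 113.2]
tool_rot: [-3.139, -0.0, 2.157]
force: [0.3, 0.4, -0.8]
width: 15.1
gripper_force: 58.8
```

```bash
python3 - <<'E'
from h import *
im,d=ctrl.get_image('wrist'); save('w5.png',im[150:384,130:390]); go(529.8,135.5,115)
E
```

```text
move cm [ -8.34 -11.98  -0.18] spin -0.0 tcp [583.5 271.2 113. ] w 15.2 t 25.75
```

View pics/w5.png

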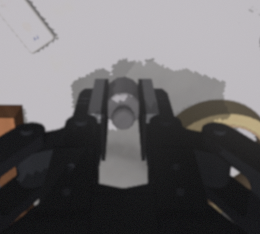

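The crop shows the 50 held upright between the pads at (123,105). Placement TCP z should be about 49.

>>> play_rows(
  targets=[
    [1, -1.5, -2.1, 0, 0],
    [1, -3.5, -5, 0, 0],
    [1, -6, -8.6, 0, 0],
    [1, -8, -11.4, 0, 0],
    [1, -8.4, -12, 0, 0],
    [1, -8.4, -12, 0, 0],
    [1, -8.4, -12, 0, 0],
    [1, -8.4, -12, 0, 0],
  ],
)

```text
clock: 26.55
eef_pos: [531.3, 137.2, 114.0]
tool_rot: [3.141, -0.001, 2.159]
force: [-0.1, -0.4, -0.1]
width: 14.9
gripper_force: 58.8
```

```bash
python3 - <<'E'
from h import *
ctrl.get_image('wrist'); ctrl.get_image('wrist'); go(529.8,135.5,49)
E
```

```text
move cm [-0.04 -0.19  6.51] spin 0.1 tcp [531.2 136.8 114.1] w 14.9 t 26.65
```

>>> play_rows(
  targets=[
    [1, 0, -0.1, 2.5, 0],
    [1, 0, -0.1, 4.5, 0],
    [1, 0, -0.1, 5.8, 0],
    [1, 0, -0.1, 6.2, 0],
    [1, 0, -0.1, 6.2, 0],
    [1, 0, -0.1, 6.2, 0],
    [1, 0, -0.1, 6.2, 0],
  ],
)

```text
clock: 27.35
eef_pos: [530.7, 134.9, 53.1]
tool_rot: [3.14, 0.0, 2.157]
force: [0.6, 0.2, -0.4]
width: 14.5
gripper_force: 58.8
```

>>> play_rows(
  targets=[
    [1, 0, 0, 0.1, 0],
    [1, 0, 0, 0.2, 0],
    [1, 0, 0, 0.2, 0],
    [1, 0, 0, 0.2, 0],
  ],
)

```text
clock: 27.75
eef_pos: [530.1, 134.7, 50.3]
tool_rot: [3.142, -0.0, 2.157]
force: [0.1, 0.0, -0.5]
width: 14.9
gripper_force: 58.8
```

>>> play_rows(
  targets=[
    [1, 0, 0, 0.05, 0],
    [1, 0, 0, 0.1, 0],
    [1, 0, 0, 0.1, 0],
    [1, 0, 0, 0.1, 0],
  ],
)

```text
clock: 28.15
eef_pos: [530.0, 134.7, 49.2]
tool_rot: [-3.142, -0.0, 2.157]
force: [-0.9, 0.5, -1.0]
width: 14.9
gripper_force: 58.8
```

>>> play_rows(
  targets=[
    [1, 0, 0, 0.05, 0],
    [1, 0, 0, 0.1, 0],
    [1, 0, 0, 0.1, 0],
  ],
)

```text
clock: 28.45
eef_pos: [530.1, 134.7, 48.9]
tool_rot: [3.141, 0.0, 2.157]
force: [-0.8, -1.4, 5.3]
width: 15.2
gripper_force: 59.5
```

Contact felt. Release, rise, then back off along +tool x to look.

>>> play_rows(
  targets=[
    [0.75, 0, 0, 0, 0],
    [0.6, 0, 0, 0, 0],
    [0, 0, 0, 0, 0],
    [0, 0, 0, 0, 0],
    [0, 0, 0, 0, 0],
    [0, 0, 0, -2, 0],
    [0, 0, 0, -6, 0],
    [0, 0, 0, -11, 0],
    [0, 0, 0, -13, 0],
    [0, 0, 0, -13, 0],
  ],
)

```text
clock: 29.45
eef_pos: [532.2, 135.3, 181.7]
tool_rot: [3.135, 0.002, 2.157]
force: [0.5, -0.7, 0.0]
width: 85.5
gripper_force: 0.0
```

>>> play_rows(
  targets=[
    [0, 15, 0, -3, 0],
    [0, 15, 0, -3, 0],
    [0, 15, 0, -3, 0],
    [0, 15, 0, -3, 0],
    [0, 15, 0, -3, 0],
    [0, 15, 0, -3, 0],
  ],
)

```text
clock: 30.05
eef_pos: [447.4, 258.2, 207.5]
tool_rot: [-3.14, 0.001, 2.155]
force: [0.4, 0.2, -0.0]
width: 85.7
gripper_force: 0.0
```

```bash
python3 - <<'E'
from h import *
for h,x,y in((82,624.4,-7),(66,588.1,47),(56,557.9,93.7),(45,529.8,135.5)): im=knob(h,x,y,18,'top')
im2,_=ctrl.get_image('scene')
a=cv2.resize(im[100:220,230:360],(520,480),interpolation=cv2.INTER_CUBIC); b=cv2.resize(im2[120:240,200:270],(280,480),interpolation=cv2.INTER_CUBIC)
save('end.png',np.hstack([a,b]))
E
```

```text
knob med z 81.8 n 79 mean [625.9  -6.9  82. ] circ ((625.7587280273438, -6.9518656730651855), 12.502840995788574)
knob med z 66.0 n 48 mean [588.2  44.8  66. ] circ ((588.1968383789062, 45.15242004394531), 9.546850204467773)
knob med z 56.3 n 28 mean [558.5  90.3  56. ] circ ((558.2658081054688, 90.24290466308594), 6.867470741271973)
knob med z 45.1 n 16 mean [530.4 133.1  45. ] circ ((530.666259765625, 132.52871704101562), 5.378670692443848)
```

View pics/end.png

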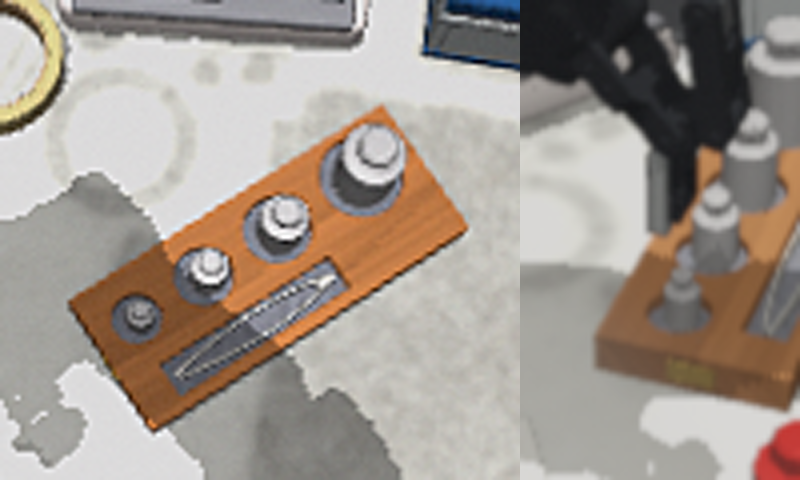

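All four stand upright inside their pockets: top crop (375,160), (285,215), (210,265) and (138,315), with knob heights 82, 66, 56 and 45 mm as expected.

```bash
python3 -c "
from cell import ctrl
print(ctrl.finish_job())"
```

```text
the job is handed in; nothing more can be done
None
```

All four check weights are standing upright in their own pockets, largest to smallest, and let go; I handed the job in at about 30 s.

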